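Load the plate warmer from the draining rack

TASK

First pull the warmer's heat lever right down to idle, at its stop towards the front; then slide every coated glass plate up out of the draining rack and stand it fully down in a slot of the warmer, one to a slot, without dropping any, and stand the hot-surface sign upright in the middle of the black pad in front of the warmer. Only when all that is done with the lever still at idle, set the lever to the drying mark, 20 degrees past upright towards the back. Leave the bottle, the jar and the beaker where they are.

Things in the scene. Friction and masses are not known exactly. Their poses are not given: they have to be found in the camera images.
- plate0: Coated glass plate standing on edge in a slot of the draining rack (may be absent: None). Glass 100 x 5 x 88 mm (local x, y, z) with a white coating, and along its upper edge a grey plastic grip strip 100 mm long (x), 10 mm thick (y), from 88 to 110 mm above the plate's underside. Origin: middle of its lower edge; z up, y is the plate's normal. About 0.13 kg; either face may point either way.
- plate1: Coated glass plate standing on edge in a slot of the draining rack (may be absent: None). Glass 100 x 5 x 88 mm (local x, y, z) with a white coating, and along its upper edge a grey plastic grip strip 100 mm long (x), 10 mm thick (y), from 88 to 110 mm above the plate's underside. Origin: middle of its lower edge; z up, y is the plate's normal. About 0.13 kg; either face may point either way.
- plate2: Coated glass plate standing on edge in a slot of the draining rack (may be absent: None). Glass 100 x 5 x 88 mm (local x, y, z) with a white coating, and along its upper edge a grey plastic grip strip 100 mm long (x), 10 mm thick (y), from 88 to 110 mm above the plate's underside. Origin: middle of its lower edge; z up, y is the plate's normal. About 0.13 kg; either face may point either way.
- plate3: Coated glass plate standing on edge in a slot of the draining rack (may be absent: None). Glass 100 x 5 x 88 mm (local x, y, z) with a white coating, and along its upper edge a grey plastic grip strip 100 mm long (x), 10 mm thick (y), from 88 to 110 mm above the plate's underside. Origin: middle of its lower edge; z up, y is the plate's normal. About 0.13 kg; either face may point either way.
- slot0 (a point): Floor centre of a slot in the plate warmer, where the middle of a plate's lower edge comes to rest. Axes as the warmer's: x along the plate's width, y across the slot, z up. The four slots are 50 mm apart along y; all start empty. Slot: 11 mm wide (y), 108 mm between its end stops (x), side fins 38 mm high above this point at both ends of the plate, none in the middle.
- slot1 (a point): Floor centre of a slot in the plate warmer, where the middle of a plate's lower edge comes to rest. Axes as the warmer's: x along the plate's width, y across the slot, z up. The four slots are 50 mm apart along y; all start empty. Slot: 11 mm wide (y), 108 mm between its end stops (x), side fins 38 mm high above this point at both ends of the plate, none in the middle.
- slot2 (a point): Floor centre of a slot in the plate warmer, where the middle of a plate's lower edge comes to rest. Axes as the warmer's: x along the plate's width, y across the slot, z up. The four slots are 50 mm apart along y; all start empty. Slot: 11 mm wide (y), 108 mm between its end stops (x), side fins 38 mm high above this point at both ends of the plate, none in the middle.
- slot3 (a point): Floor centre of a slot in the plate warmer, where the middle of a plate's lower edge comes to rest. Axes as the warmer's: x along the plate's width, y across the slot, z up. The four slots are 50 mm apart along y; all start empty. Slot: 11 mm wide (y), 108 mm between its end stops (x), side fins 38 mm high above this point at both ends of the plate, none in the middle.
- rack: White plastic draining rack, fixed to the bench: base 140 x 210 x 12 mm with four slots across it, 50 mm apart along its y, in which the plates stand; slots 9 mm wide, side fins 50 mm high above the base's top. Plates are free to slide straight up. Origin: centre of the underside, z up, plates stand along its x.
- warmer: Blue plate warmer, fixed to the bench: heated base 150 x 210 x 30 mm (x, y, z) with four aluminium slots on top, and a control box (110 x 75 mm, 50 mm high) with the heat lever at its -y end. A black rubber pad for the sign lies on the bench on its -x side, which is its front. Origin: centre of the heated base's underside on the bench, z up.
- heat_lever (a joint): Heat lever of the warmer, rad. 0 = upright; positive leans towards the warmer's +x (its back), negative towards -x (its front, the robot's side). Stops at -0.7 (idle, long mark) and 0.7. The other long mark, at 0.35 (20 degrees past upright), is the drying setting. Dry friction of about 2 N at the grip holds it where it is left.
- lever_grip (a point): Centre of the lever's T-grip: a black bar 16 mm in diameter, 44 mm long along the warmer's y, 85 mm from the hinge. It swings in the warmer's x-z plane and can be pinched from above across x.
- lever_hinge (a point): Centre of the lever's hinge, 50 mm above the bench; the hinge axis runs along the warmer's y.
- sign: Hot-surface sign: a yellow panel with a black triangle, 10 mm thick (local x), 56 mm wide (y), rising from 10 to 75 mm above the underside of its dark steel foot of 50 x 60 x 10 mm. Loose, 0.16 kg. Origin: centre of the foot's underside, z up.
- pad (a point): Centre of the top of the sign's rubber pad, 70 x 70 mm, 2 mm high, in front of the warmer.
- bottle_a: White plastic reagent bottle with red cap, 68 mm in diameter, 150 mm high. A bystander, to be left where it stands. Origin at the centre of its underside.
- jar: Amber glass jar with black lid, 60 mm in diameter, 80 mm high. A bystander, to be left where it stands. Origin at the centre of its underside.
- beaker: Empty glass beaker, 80 mm in diameter, 90 mm high. A bystander, to be left where it stands. Origin at the centre of its underside.
There are look-alikes about, which are no part of the job. What is shaped like the sign but red is not meant.

How it is judged:
On the way, in this order (a step that is already met when the one before it is completed fails the run):
1. the heat lever is at idle (value of joint heat_lever below -0.6 rad), for 0.2 s.
2. with the lever at idle, every plate stands in a slot of the warmer and the sign stands on its pad (value of joint heat_lever below -0.6 rad and (distance between plate0 and slot0 below 0.012 m or distance between plate0 and slot1 below 0.012 m or distance between plate0 and slot2 below 0.012 m or distance between plate0 and slot3 below 0.012 m) and angle between each of plate0, plate1, plate2, plate3's own z axis and vertical below 0.25 rad and linear speed of each of plate0, plate1, plate2, plate3, sign below 0.05 m/s and (distance between plate1 and slot0 below 0.012 m or distance between plate1 and slot1 below 0.012 m or distance between plate1 and slot2 below 0.012 m or distance between plate1 and slot3 below 0.012 m) and (distance between plate2 and slot0 below 0.012 m or distance between plate2 and slot1 below 0.012 m or distance between plate2 and slot2 below 0.012 m or distance between plate2 and slot3 below 0.012 m) and (distance between plate3 and slot0 below 0.012 m or distance between plate3 and slot1 below 0.012 m or distance between plate3 and slot2 below 0.012 m or distance between plate3 and slot3 below 0.012 m) and horizontal distance between sign and pad below 0.025 m and z of sign in the frame of pad below 0.006 m and angle between sign's own z axis and vertical below 0.12 rad), for 0.2 s.
3. the heat lever is at the drying mark (value of joint heat_lever between 0.25 and 0.45 rad), for 0.3 s.
At the end, for the whole second after the job is handed in: Every plate stands in a warmer slot (middle of its lower edge within 12 mm of the slot's point, within 0.25 rad of upright) at rest; the sign stands upright (within 0.12 rad) at rest on the pad, its centre within 25 mm of the pad's; the lever rests between 0.25 and 0.45 rad (all of step 3 and (distance between plate0 and slot0 below 0.012 m or distance between plate0 and slot1 below 0.012 m or distance between plate0 and slot2 below 0.012 m or distance between plate0 and slot3 below 0.012 m) and angle between each of plate0, plate1, plate2, plate3's own z axis and vertical below 0.25 rad and linear speed of each of plate0, plate1, plate2, plate3, sign below 0.05 m/s and (distance between plate1 and slot0 below 0.012 m or distance between plate1 and slot1 below 0.012 m or distance between plate1 and slot2 below 0.012 m or distance between plate1 and slot3 below 0.012 m) and (distance between plate2 and slot0 below 0.012 m or distance between plate2 and slot1 below 0.012 m or distance between plate2 and slot2 below 0.012 m or distance between plate2 and slot3 below 0.012 m) and (distance between plate3 and slot0 below 0.012 m or distance between plate3 and slot1 below 0.012 m or distance between plate3 and slot2 below 0.012 m or distance between plate3 and slot3 below 0.012 m) and horizontal distance between sign and pad below 0.025 m and z of sign in the frame of pad below 0.006 m and angle between sign's own z axis and vertical below 0.12 rad and velocity of joint heat_lever below 0.05 rad/s); the robot touches nothing.
It fails at once if a plate is dropped: it moves faster than 0.6 m/s with no finger touching it ((linear speed of plate0 above 0.6 m/s and contact force between the fingers and plate0 below 0.05 N) or (linear speed of plate1 above 0.6 m/s and contact force between the fingers and plate1 below 0.05 N) or (linear speed of plate2 above 0.6 m/s and contact force between the fingers and plate2 below 0.05 N) or (linear speed of plate3 above 0.6 m/s and contact force between the fingers and plate3 below 0.05 N)).
It fails at once if the bottle, jar or beaker is shifted by more than 30 mm or tipped over (distance of any of bottle_a, jar, beaker from where it was at the start of the episode above 0.03 m or angle between any of bottle_a, jar, beaker's own z axis and vertical above 0.5 rad).
Of plate0, plate1, plate2, plate3 only 2 to 4 are there at a start; the rules pass over those that are not, and their reading is None.
At some moment in a run one of sign may be knocked a few centimetres aside while the robot is not near it.
It also fails if it takes over 210 s, if anything falls off the work surface, if the arm or the gripper's body presses on something with over 40 N, if the wrist force passes 120 N, or if a joint passes its speed limit or range.

ROBOT

A 6-joint arm with a two-finger parallel gripper is mounted at the origin on the work surface. World frame = base frame: x ahead of the robot, y to its left, z up, the work surface at z = 0. Lengths are in m, angles in rad, forces in N, time in s.
With the tool pointing down it reaches from about 0.375 to 0.925 m from the base axis. Payload 5.7 kg.
Tool frame: the origin (TCP) lies midway between the tips of the shut fingers; the grasp point (between the pads) lies 19 mm behind it; z points along the fingers, y is the line along which they close (so a half turn about z gives the same grasp; the last joint's range is limited). The gripper opens to 88 mm and grips with 3 to 60 N. Pads are 20 mm wide; open, the fingers measure 115 mm over their backs; the gripper's body (75 mm by 178 mm) begins 61 mm behind the grasp point.
Start: joints at [-1.276, 0.359, 1.51, -0, 1.272, -0.115], TCP at [0.239, -0.55, 0.223] pointing down, gripper open.
Joint ranges: [-2.97, 2.97], [-1.01, 2.36], [0.21, 2.38], [-0.96, 4.11], [0.2, 2.71], [-2.98, 2.98]. Speed limits (rad/s): [2.39, 2.39, 3.14, 3.14, 3.14, 3.14].

INTERFACE

Orientations are given as a unit quaternion [x, y, z, w].
In Python, from bench import move_ptp, servo_line, goto_joints, move_gripper, sleep, inverse_kinematics, capture, PlanningError, close_job, spot_in, silhouettes, current_clock, current_joint_pos, current_qvel, current_joint_torque, current_position, current_orientation, current_force, current_torque, current_finger_gap, current_grip_force gives the robot as it stands. Calls block until the motion is done:
- move_ptp(position, orientation): joint-space move of the TCP to a pose.
- servo_line(position, orientation=None, rate=0.15, contact_N=None): straight line of the TCP; orientation=None keeps the orientation; rate is the mean speed in m/s. With contact_N (N) it stops when the force on the tool has changed by that much, and returns True; else False.
- goto_joints(angles): joint-space move.
- move_gripper(opening): finger opening in m; the grip force is fixed at half the most; returns when the fingers have stopped.
- sleep(seconds).
- inverse_kinematics(position, orientation): joint angles nearest the present ones, or None.
- capture(name): name is "scene" or "top" or "wrist"; returns a dict with "image" (480x640x3 uint8, blue, green, red), "range_z" (480x640 float32, m along the optical axis (not along the pixel's ray), 0 where there is no reading), "intrinsics" (3x3 intrinsics, pixels), "R" (3x3) and "t" (3): a world point X has camera coordinates R X + t. Camera axes: x right, y down, z forward; pixel columns grow to the right and rows downward; lengths in m; the calibration is good to about 2 mm. A picture is of the moment at which its call begins.
A pose or a line that the arm cannot do raises PlanningError and nothing moves.
- close_job(): hands the job in; it is judged then, once.
Trained networks look in the newest picture that a camera, given by its name, has taken for a name from the list of things; names that differ only in an ending like _2 or _b are one class to them, and where a whole thing is asked for, a point or a joint stands for the part that bears it (a point fixed in the world has none). Each returns a list of dicts, best first, with "conf" (0 to 1); they miss things now and then, are a little off and sometimes report something else, mostly with a low value. They report only what shows in the picture. A call takes as long as a camera call. They do not tell look-alikes from the thing itself.
- spot_in(camera, query): "xy" ([column, row] in pixels, amid what is visible of it).
- silhouettes(camera, query): "region" (480x640 bool, what is visible of it) and "xy" ([column, row] in pixels, amid what is visible of it).
Readings, each from a call of its own:
- current_clock(): time.
- current_joint_pos(): joint angles.
- current_qvel(): joint speeds.
- current_joint_torque(): joint torques, N m.
- current_position(): TCP position.
- current_orientation(): TCP orientation.
- current_force(): force on the tool from outside, world axes, zero at the start.
- current_torque(): the same for the moment, N m.
- current_finger_gap(): finger opening in m.
- current_grip_force(): force on a finger pad.
Only numpy, scipy, OpenCV 4.12 (cv2) and the standard library are available. Lean on these libraries where they do the work, as an engineer would, in place of code of your own. Each camera call takes 0.05 s, during which the arm holds its last target. There are 200 camera calls.

## Working session

There is one attempt and no reset: what is moved stays moved. The work goes in short steps, each a Python script; the robot and the scene stay as the last script left them, time stands still between calls to the robot, and variables do not carry over. Pictures are saved under pics/ and viewed, at most 14 in all, crops included, and the job is handed in when it is done.

```bash
mkdir -p pics; ls; cat > h.py <<'E'
import numpy as np, cv2
from bench import *
def world(c,uv=None,mask=None):
    K,R,t=c["intrinsics"],c["R"],c["t"]; d=c["range_z"]
    if mask is None: v,u=np.mgrid[0:480,0:640]; v=v.ravel();u=u.ravel()
    else: v,u=np.nonzero(mask)
    z=d[v,u]; ok=z>0; u,v,z=u[ok],v[ok],z[ok]
    X=np.stack([(u-K[0,2])*z/K[0,0],(v-K[1,2])*z/K[1,1],z],1)
    return (X-t)@R, u, v
E
python3 - <<'E'
from h import *
for n in ("scene","top"):
    c=capture(n); cv2.imwrite(f"pics/{n}0.png",c["image"])
    print(n, "cam at",(-c["R"].T@c["t"]).round(3))
    for q in ("plate0","rack","warmer","heat_lever","sign","bottle_a","jar","beaker"):
        for s in silhouettes(n,q)[:6]:
            P,_,_=world(c,mask=s["region"])
            print(q,round(s["conf"],2),np.round(s["xy"]),s["region"].sum(),P.min(0).round(3) if len(P) else '',P.max(0).round(3) if len(P) else '',np.median(P,0).round(3) if len(P) else '')
E
```

```text
pics
scene cam at [ 1.044 -0.559  0.774]
plate0 0.9 [178. 338.] 1307 [ 0.362 -0.331 -0.001] [ 0.568 -0.271  0.126] [ 0.519 -0.321  0.086]
plate0 0.9 [199. 321.] 1244 [ 0.353 -0.312 -0.001] [ 0.566 -0.212  0.126] [ 0.515 -0.271  0.089]
rack 0.76 [185. 364.] 5389 [ 0.392 -0.407 -0.   ] [ 0.598 -0.184  0.124] [ 0.546 -0.338  0.017]
rack 0.35 [356. 262.] 6557 [ 0.422 -0.052 -0.001] [0.75  0.301 0.151] [0.625 0.117 0.036]
warmer 0.96 [354. 258.] 6597 [ 0.422 -0.025 -0.002] [0.713 0.319 0.133] [0.625 0.118 0.036]
heat_lever 0.65 [336. 266.] 213 [ 0.582 -0.019  0.03 ] [0.657 0.11  0.133] [0.647 0.004 0.125]
sign 0.82 [232. 243.] 659 [ 0.305 -0.051 -0.   ] [0.377 0.038 0.079] [ 0.349 -0.026  0.028]
sign 0.63 [256. 268.] 578 [ 0.429 -0.084  0.001] [ 0.484 -0.016  0.079] [ 0.458 -0.057  0.022]
bottle_a 0.86 [368. 322.] 1858 [ 0.69  -0.078 -0.001] [0.797 0.073 0.154] [ 0.773 -0.061  0.092]
jar 0.94 [433. 194.] 641 [ 0.563  0.428 -0.004] [0.662 0.552 0.084] [0.639 0.442 0.052]
beaker 0.93 [280. 386.] 2392 [ 0.636 -0.3   -0.002] [ 0.761 -0.175  0.094] [ 0.716 -0.257  0.056]
top cam at [0.471 0.05
[... 526 characters left out ...]
05] [0.675 0.028 0.136] [0.638 0.011 0.093]
heat_lever 0.78 [333. 204.] 248 [ 0.591 -0.022 -0.008] [0.677 0.028 0.136] [0.642 0.011 0.095]
sign 0.62 [349. 276.] 376 [ 0.421 -0.076 -0.004] [ 0.481 -0.013  0.081] [ 0.454 -0.043  0.011]
sign 0.61 [339. 319.] 444 [ 0.309 -0.049 -0.008] [0.375 0.011 0.08 ] [ 0.343 -0.016  0.01 ]
bottle_a 0.63 [350. 161.] 639 [ 0.729 -0.078 -0.005] [ 0.797 -0.005  0.156] [ 0.752 -0.035  0.103]
bottle_a 0.51 [274. 217.] 6309 [ 0.427 -0.019 -0.01 ] [0.717 0.28  0.136] [0.61  0.155 0.031]
jar 0.56 [162. 214.] 489 [0.604 0.434 0.004] [0.66  0.491 0.088] [0.631 0.455 0.077]
beaker 0.97 [427. 174.] 797 [ 0.684 -0.316 -0.004] [ 0.76  -0.218  0.098] [ 0.729 -0.266  0.04 ]
```

```bash
python3 - <<'E'
import cv2
a=cv2.imread("pics/scene0.png"); cv2.imwrite("pics/scene0c.png",cv2.resize(a[170:430,120:470],(800,594),interpolation=cv2.INTER_CUBIC))
a=cv2.imread("pics/top0.png"); cv2.imwrite("pics/top0c.png",cv2.resize(a[120:360,180:500],(800,600),interpolation=cv2.INTER_CUBIC))
E
```

```text
(no output)
```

View pics/scene0c.png

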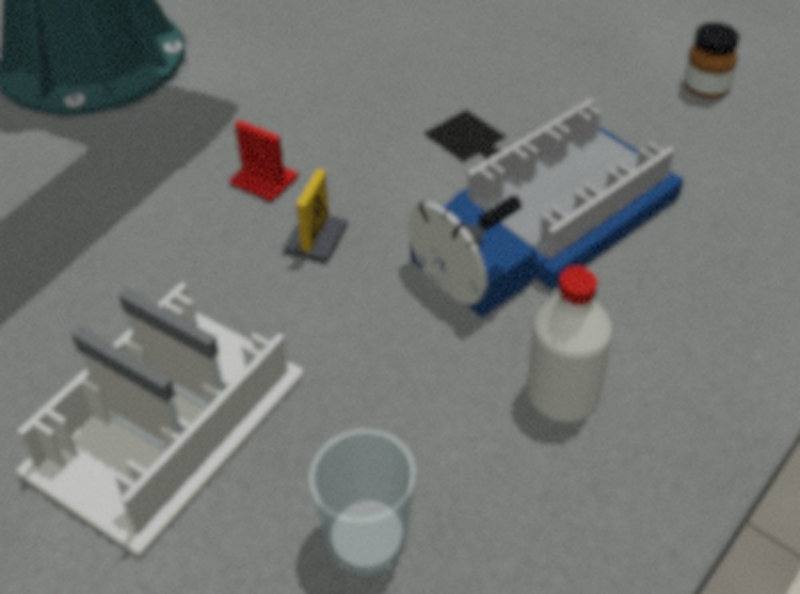

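View pics/top0c.png

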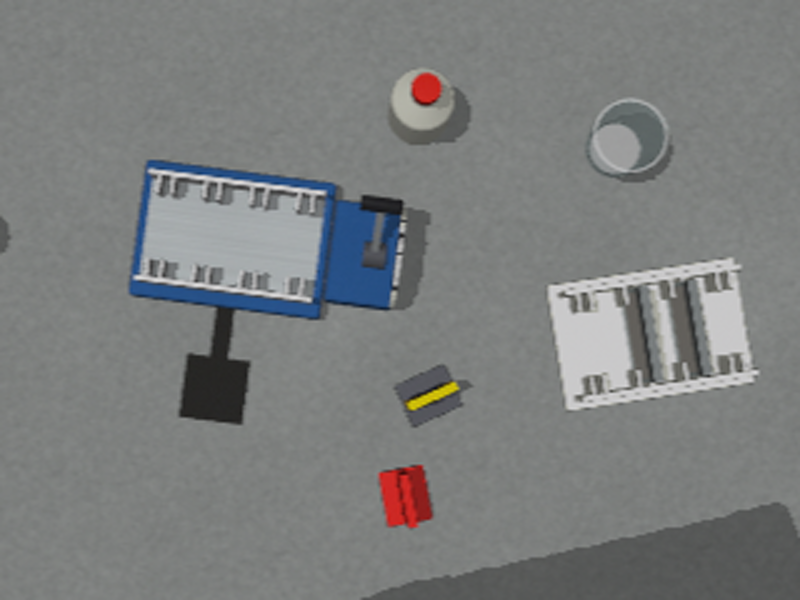

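```bash
cat >> h.py <<'E'
from scipy.spatial.transform import Rotation as Ro
def down(a):
    """tool z down, tool y along world direction with angle a (mod pi), half turn chosen by joint 6"""
    y=np.array([np.cos(a),np.sin(a),0]); z=np.array([0,0,-1.]); 
    return Ro.from_matrix(np.stack([np.cross(y,z),y,z],1)).as_quat()
def best(p,a):
    qs=[]
    for k in (0,np.pi):
        q=inverse_kinematics(p,down(a+k))
        if q is not None: qs.append((abs(q[5]),k))
    return down(a+min(qs)[1])
def cap(n,f):
    c=capture(n); cv2.imwrite(f"pics/{f}.png",c["image"]); np.savez(f"pics/{f}.npz",**c); return c
E
python3 - <<'E'
from h import *
c=capture("top")
s=silhouettes("top","warmer")[0]
P,u,v=world(c,mask=s["region"])
for lo in (0.02,):
    Q=P[P[:,2]>lo][:,:2].astype(np.float32); print(cv2.minAreaRect(Q*1000))
b=P[(P[:,2]>.022)&(P[:,2]<.042)]; print(cv2.minAreaRect((b[:,:2]*1000).astype(np.float32)))
g=[s for s in silhouettes("top","heat_lever")][0]
P,_,_=world(c,mask=g["region"]); G=P[P[:,2]>.115]; print(len(G),G.mean(0), cv2.minAreaRect((G[:,:2]*1000).astype(np.float32)))
s=silhouettes("top","rack")[0]
P,u,v=world(c,mask=s["region"]); print(cv2.minAreaRect((P[:,:2]*1000).astype(np.float32)))
for xy,z in (((.6,.13),.42),((.515,-.28),.42)):
    p=[*xy,z]; move_ptp(p,best(p,np.pi/2)); cc=cap("wrist",f"w{int(xy[0]*1000)}")
    print((-cc["R"].T@cc["t"]).round(3), current_position(), current_clock())
E
```

```text
((620.3462524414062, 130.06195068359375), (285.6490173339844, 150.00662231445312), 82.23271179199219)
((621.0786743164062, 135.4317626953125), (274.8099670410156, 150.00660705566406), 82.23267364501953)
106 [0.64782581 0.00775197 0.12678013] ((648.1663818359375, 7.364250183105469), (42.68962097167969, 17.17344093322754), 80.7737808227539)
((515.6748657226562, -291.4953918457031), (144.15380859375, 219.3061981201172), 8.022059440612793)
[0.533 0.129 0.583] [0.60013344 0.1291478  0.41969732] 3.95
[ 0.582 -0.28   0.583] [ 0.51521728 -0.27958925  0.42003413] 6.0833
```

```bash
python3 - <<'E'
import numpy as np,cv2
a=cv2.imread("pics/w600.png");b=cv2.imread("pics/w515.png")
cv2.imwrite("pics/wboth.png",cv2.resize(np.hstack([a,b]),(800,300),interpolation=cv2.INTER_AREA))
E
```

```text
(no output)
```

View pics/wboth.png

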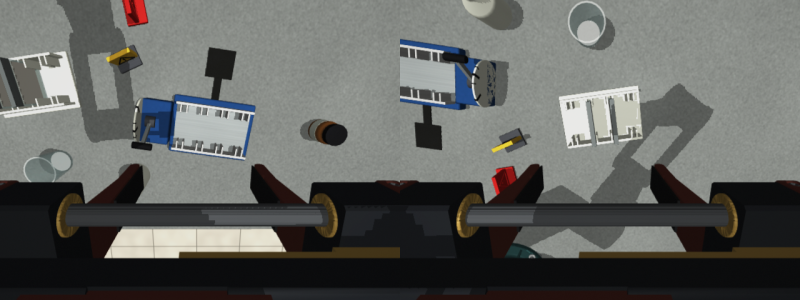

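```bash
python3 - <<'E'
from h import *
def ld(f): return dict(np.load(f"pics/{f}.npz"))
def fr(P,x,y,a): 
    R=np.array([[np.cos(a),np.sin(a)],[-np.sin(a),np.cos(a)]]); return (P[:,:2]-[x,y])@R.T
def row(h): print(' '.join(map(str,h)))
c=ld("w600"); m=np.zeros((480,640),bool); m[:300]=1
P,u,v=world(c,mask=m)
ok=(abs(P[:,0]-.62)<.11)&(P[:,1]>-.04)&(P[:,1]<.3)
Q=P[ok&(P[:,2]>.02)]; r=cv2.minAreaRect((Q[:,:2]*1000).astype(np.float32)); print("warmer",r)
a=np.radians(r[2] if r[2]<45 else r[2]-90); L=r[0]; x,y=np.array(L)/1000+.0375*np.array([-np.sin(a),np.cos(a)]); print(x,y,np.degrees(a))
q=fr(P,x,y,a); f=ok&(P[:,2]>.045)&(abs(q[:,1])<.1)
print("z hist",np.histogram(P[ok][:,2],np.arange(0,.15,.005)))
row(np.histogram(q[f][:,0],np.arange(-.08,.081,.004))[0])
for s in (-1,1):
    g=f&(abs(q[:,0]*s-.045)<.012); row(np.histogram(q[g][:,1],np.arange(-.1,.101,.004))[0]); 
g=ok&(P[:,2]>.115); print("grip",P[g].mean(0),fr(P[g],x,y,a).mean(0),fr(P[g],x,y,a).min(0),fr(P[g],x,y,a).max(0))
# pad: dark at z~0
im=c["image"].reshape(480,640,3)[v,u].max(1)
p=(im<45)&(P[:,2]<.012)&(P[:,0]<x-.09)&(P[:,0]>x-.24)&(P[:,1]>.1)&(P[:,1]<.3); print("pad",cv2.minAreaRect((P[p][:,:2]*1000).astype(np.float32)), fr(P[p],x,y,a).min(0),fr(P[p],x,y,a).max(0))
c=ld("w515"); P,u,v=world(c,mask=m)
ok=(abs(P[:,0]-.515)<.1)&(abs(P[:,1]+.29)<.12)
g=ok&(P[:,2]>.1); 
for lo,hi in((-.29,-.2),(-.4,-.29)):
    k=g&(P[:,1]>lo)&(P[:,1]<hi); print("strip",k.sum(),P[k][:,2].max(),np.median(P[k][:,2]),cv2.minAreaRect((P[k&(P[:,2]>np.median(P[k][:,2])-.006)][:,:2]*1000).astype(np.float32)))
Q=P[ok&(P[:,2]>.006)]; print("rack",cv2.minAreaRect((Q[:,:2]*1000).astype(np.float32)))
E
```

```text
warmer ((619.4234008789062, 126.2935791015625), (287.8655090332031, 150.0879364013672), 81.90607452392578)
0.6247032609438734 0.16342002624769225 -8.093925476074219
z hist (array([6810,   44,   39,   37,   36, 1549, 7404,  170,  195,  941, 2137,
        295,  415, 1593,  154,   77,   80,   91,   89,   96,  118,   54,
         18,   25,   39,  243,   84,    0,    0]), array([0.   , 0.005, 0.01 , 0.015, 0.02 , 0.025, 0.03 , 0.035, 0.04 ,
       0.045, 0.05 , 0.055, 0.06 , 0.065, 0.07 , 0.075, 0.08 , 0.085,
       0.09 , 0.095, 0.1  , 0.105, 0.11 , 0.115, 0.12 , 0.125, 0.13 ,
       0.135, 0.14 , 0.145]))
0 0 0 0 1059 745 211 93 659 86 907 299 149 651 569 166 93 50 14 0 0 0 0 0 0 0 0 0 72 85 84 80 80 530 277 6 0 0 0 0
149 153 160 112 29 24 6 6 42 11 6 5 5 6 4 6 18 30 6 7 28 23 7 5 5 26 584 362 107 52 15 6 14 56 6 6 6 5 6 5 6 52 28 6 7 67 21 6 4 1
0 3 17 15 34 32 15 13 47 16 13 15 15 13 16 12 26 33 17 12 37 25 15 14 16 12 16 12 15 57 16 12 36 44 9 15 13 14 14 13 16 56 32 9 15 69 19 10 13 0
grip [0.58378074 0.12193451 0.45059616] [-0.03467387 -0.046834  ] [-0.06358341 -0.17509659] [0.05265249 0.03747435]
pad ((481.8033752441406, 185.743408203125), (68.831787109375, 107.70631408691406), 81.92467498779297) [-0.19847219 -0.03244423] [-0.0907636  0.0363863]
strip 3235 0.5119792563786828 0.45311869934564203 ((541.3643798828125, -225.1670684814453), (45.61145782470703, 23.57417869567871), 50.382606506347656)
strip 3360 0.5122111672670369 0.4544187087088307 ((534.3636474609375, -341.81463623046875), (37.08505630493164, 29.198429107666016), 89.66570281982422)
rack ((518.9057006835938, -292.2870788574219), (135.45562744140625, 210.1442413330078), 7.929068088531494)
```

```bash
cat >> h.py <<'E'
def ld(f): return dict(np.load(f"pics/{f}.npz"))
def fr(P,x,y,a):
    R=np.array([[np.cos(a),np.sin(a)],[-np.sin(a),np.cos(a)]]); return (P[:,:2]-[x,y])@R.T
def rect(Q): return cv2.minAreaRect((Q[:,:2]*1000).astype(np.float32))
E
python3 - <<'E'
from h import *
x,y,a=.6247,.1634,np.radians(-8.0)
T=(np.arange(4)-1.5)*.05
for f in ("w600","top"):
    c=ld(f) if f!="top" else cap("top","top1")
    P,u,v=world(c); q=fr(P,x,y,a)
    k=(P[:,2]<.2)&(P[:,2]>.045)&(abs(q[:,1])<.1)
    for s in (-1,1):
        r=k&(q[:,0]*s>.045)&(q[:,0]*s<.075)
        r2=r&(q[:,0]*s>.052); print(f,s,"rail x pct",np.percentile(q[r2][:,0],[2,25,50,75,98]).round(4), "z",np.median(P[r2][:,2]))
        g=k&(q[:,0]*s>.035)&(q[:,0]*s<.051)
        Y=q[g][:,1]; h=np.histogram(Y,np.arange(-.1,.1001,.002))[0]
        # best comb: fin faces at slot +-5.5 (+thickness)
        for t in T: 
            w=Y[abs(Y-t)<.014]; lo=w[w<t];hi=w[w>t]; print("  slot",t,np.median(lo).round(4),np.median(hi).round(4),((np.median(lo)+np.median(hi))/2).round(4),end='')
        print()
    b=(P[:,2]>.025)&(P[:,2]<.045)&(abs(q[:,0])<.09)&(q[:,1]>-.3)&(q[:,1]<.14)
    bb=b&(abs(q[:,1])<.09); print("base x",np.percentile(q[bb][:,0],[.2,99.8]),"y max",np.percentile(q[b][:,1],99.8))
    # yaw
    d=(P[:,2]<.2)&(P[:,2]>.022)&(abs(q[:,0])<.09)&(q[:,1]>-.2)&(q[:,1]<.14); print(rect(P[d]))
    g=(P[:,2]>.115)&(P[:,2]<.14)&(abs(q[:,0]-.02)<.07)&(abs(q[:,1]+.15)<.04); print("grip",g.sum(),rect(P[g]),q[g].mean(0),P[g][:,2].max())
c=ld("w515"); P,u,v=world(c)
for f,P in (("w515",P),("top1",world(ld("top1"))[0])):
  for yc in (-.263,-.313):
    k=(P[:,2]>.11)&(P[:,2]<.14)&(abs(P[:,0]-.515)<.08)&(abs(P[:,1]-yc)<.022)
    print(f,"strip",k.sum(),np.median(P[k],0),rect(P[k]))
E
```

```text
w600 -1 rail x pct [-0.0601 -0.0591 -0.0573 -0.0554 -0.0525] z 0.06818758817277024
  slot -0.07500000000000001 -0.0802 -0.0656 -0.0729  slot -0.025 -0.0312 -0.0163 -0.0238  slot 0.025 0.0178 0.0324 0.0251  slot 0.07500000000000001 0.0674 0.0823 0.0749
w600 1 rail x pct [0.0527 0.0541 0.0546 0.057  0.0597] z 0.06755478214203216
  slot -0.07500000000000001 -0.0804 -0.0659 -0.0731  slot -0.025 -0.0315 -0.0166 -0.024  slot 0.025 0.0176 0.0322 0.0249  slot 0.07500000000000001 0.067 0.0821 0.0745
base x [-0.07468153  0.0741577 ] y max 0.10528457082912974
((619.4421997070312, 126.29090881347656), (287.8655090332031, 150.0500030517578), 81.90607452392578)
grip 391 ((645.64208984375, 5.671783447265625), (43.94267272949219, 19.103933334350586), 80.47052764892578) [ 0.04315896 -0.15264894] 0.13252012219733622
top -1 rail x pct [-0.0597 -0.0585 -0.0568 -0.0551 -0.0529] z 0.0661061934778393
  slot -0.07500000000000001 -0.0783 -0.0634 -0.0709  slot -0.025 -0.0287 -0.014 -0.0214  slot 0.025 0.0207 0.0357 0.0282  slot 0.07500000000000001 0.0707 0.0854 0.078
top 1 rail x pct [0.053  0.0547 0.0562 0.0
[... 431 characters left out ...]
.558237075805664), 80.84475708007812) [ 0.04447312 -0.15116433] 0.13476490528331633
w515 strip 562 [ 0.51572061 -0.26729827  0.12251911] ((513.8046875, -267.61212158203125), (99.69044494628906, 10.113701820373535), 7.924736022949219)
w515 strip 574 [ 0.52179814 -0.31672161  0.12247841] ((519.5165405273438, -317.2312316894531), (99.82328796386719, 10.091835021972656), 8.017191886901855)
top1 strip 190 [ 0.51302955 -0.2645709   0.12066289] ((513.0626220703125, -265.09576416015625), (99.23210906982422, 12.034893035888672), 8.065278053283691)
top1 strip 32 [ 0.47639905 -0.31922327  0.11968921] ((476.85687255859375, -321.5334167480469), (15.697404861450195, 12.591949462890625), 4.884345531463623)
```

```bash
cat > m.py <<'E'
from h import *
T=(np.arange(4)-1.5)*.05
def meas_w(P,x=.6247,y=.1634,a=np.radians(-8.0)):
    q=fr(P,x,y,a); k=(P[:,2]<.2)&(P[:,2]>.045)&(abs(q[:,1])<.1); o=[]
    for s in (-1,1):
        g=k&(q[:,0]*s>.035)&(q[:,0]*s<.051); Y=q[g][:,1]
        for t in T:
            w=Y[abs(Y-t)<.014]; o.append((np.median(w[w<t])+np.median(w[w>t]))/2-t)
    b=(P[:,2]>.025)&(P[:,2]<.045)&(abs(q[:,0])<.09)&(abs(q[:,1])<.09)
    print("slot dy",np.round(o,4),np.mean(o).round(4),"base xmid",np.percentile(q[b][:,0],[.2,99.8]).mean().round(4))
    d=(P[:,2]<.2)&(P[:,2]>.022)&(abs(q[:,0])<.09)&(q[:,1]>-.2)&(q[:,1]<.14); print(rect(P[d]))
def meas_s(P):
  for yc in (-.263,-.313):
    k=(P[:,2]>.11)&(P[:,2]<.14)&(abs(P[:,0]-.515)<.08)&(abs(P[:,1]-yc)<.022)
    print("strip",k.sum(),rect(P[k]))
E
python3 - <<'E'
from m import *
from bench import *
t0=current_clock()
for n,p in (("s",[.515,-.28,.42]),("w",[.6,.13,.42])):
    for h in (np.pi/2,-np.pi/2):
        q=inverse_kinematics(p,down(h))
        if q is None: print(n,h,"none"); continue
        try: move_ptp(p,down(h))
        except PlanningError as e: print(n,h,e); continue
        c=cap("wrist",f"{n}{'p' if h>0 else 'm'}"); P,_,_=world(c); print(n,h,"cam",(-c["R"].T@c["t"]).round(3),"j6",current_joint_pos()[5])
        (meas_s if n=="s" else meas_w)(P)
print(current_clock())
E
```

```text
s 1.5707963267948966 cam [ 0.448 -0.28   0.583] j6 -2.186304812951396
strip 536 ((512.3067626953125, -268.2411193847656), (99.43900299072266, 9.944927215576172), 7.937112808227539)
strip 587 ((518.1113891601562, -317.8336486816406), (99.65023803710938, 10.120011329650879), 7.966659069061279)
s -1.5707963267948966 cam [ 0.582 -0.28   0.583] j6 0.9547121420048803
strip 558 ((513.7759399414062, -267.64044189453125), (99.75184631347656, 10.091840744018555), 7.913221836090088)
strip 573 ((519.480712890625, -317.2645568847656), (99.87629699707031, 10.0699462890625), 7.877093315124512)
w 1.5707963267948966 cam [0.533 0.129 0.583] j6 -1.4694668357962264
slot dy [ 0.0022  0.0012  0.     -0.0002  0.0017  0.0009  0.0001 -0.0005] 0.0007 base xmid -0.0003
((619.5519409179688, 126.37510681152344), (288.0071105957031, 150.18238830566406), 81.82891845703125)
w -1.5707963267948966 cam [0.667 0.13  0.583] j6 1.6714329748999825
slot dy [0.0033 0.0024 0.0012 0.0006 0.0032 0.0019 0.001  0.0004] 0.0017 base xmid 0.0015
((620.7415771484375, 127.0396728515625), (288.46282958984375, 150.29624938964844), 81.72978973388672)
16.3667
```

```bash
cat >> h.py <<'E'
W=np.array([.6255,.1649]); A=np.radians(-8.1)
def w2(x,y,z): 
    c,s=np.cos(A),np.sin(A); return [W[0]+c*x-s*y, W[1]+s*x+c*y, z]
def lever(c):
    P,_,_=world(c); q=fr(P,*W,A)
    g=(P[:,2]>.1)&(P[:,2]<.15)&(abs(q[:,0])<.09)&(abs(q[:,1]+.153)<.026)
    e=P[g]; f=q[g]; k=e[:,2]>e[:,2].max()-.008
    print("lever: pts",g.sum(),"grip x",f[k][:,0].mean().round(4),"y",f[k][:,1].mean().round(4),"ztop",e[:,2].max().round(4),"angle",np.arcsin(f[k][:,0].mean()/.085).round(3))
E
python3 - <<'E'
from h import *
move_gripper(0.0)
o=best(w2(.078,-.152,.2),A+np.pi/2)
move_ptp(w2(.078,-.152,.2),o)
servo_line(w2(.078,-.152,.108),rate=.15)
f0=current_force()
print(servo_line(w2(-.046,-.152,.108),rate=.06,contact_N=12), fr(np.array([current_position()]),*W,A), current_force()-f0)
lever(capture("scene"))
servo_line(w2(-.02,-.152,.108)); servo_line(w2(-.02,-.152,.3))
c=cap("wrist","lev"); lever(c); lever(cap("top","top2")); print(current_clock())
move_gripper(0.05)
E
```

```text
True [[-0.0330574  -0.15192511]] [ 1.07298869 -0.27618971  1.81016672]
lever: pts 272 grip x -0.0287 y -0.1587 ztop 0.1497 angle -0.344
lever: pts 815 grip x -0.0558 y -0.1547 ztop 0.1252 angle -0.715
lever: pts 116 grip x -0.0554 y -0.1541 ztop 0.127 angle -0.71
24.7167
```

```bash
cat > plate.py <<'E'
from h import *
import sys
def pick(x,y,yaw=np.radians(7.93)):
    a=yaw+np.pi/2; p=[x,y,.26]; o=best(p,a)
    move_ptp(p,o); servo_line([x,y,.092],rate=.15); move_gripper(0.0)
    print("gap",current_finger_gap(),"grip",current_grip_force())
    servo_line([x,y,.2],rate=.1); servo_line([x,y,.33],rate=.25); print("gap",current_finger_gap(),current_clock())
def place(slot,dx=0,dy=0):
    y=(slot-1.5)*.05+dy; a=A+np.pi/2
    p=w2(dx,y,.33); o=best(p,a); move_ptp(p,o)
    servo_line(w2(dx,y,.16),rate=.2)
    hit=servo_line(w2(dx,y,.1085),rate=.04,contact_N=6)
    print("hit",hit,"z",current_position()[2],"F",current_force(),"gap",current_finger_gap())
    return current_position()[2]<.115
def release():
    move_gripper(0.04); p=current_position(); servo_line([p[0],p[1],.2],rate=.15); print("clock",current_clock())
E
python3 - <<'E'
from plate import *
move_gripper(.04)
pick(.5130,-.2679)
c=cap("wrist","held"); cap("scene","held_s")
if place(3): release()
E
```

```text
gap 0.010133019561439171 grip 30.00026375055313
gap 0.009930297514142875 31.775
hit True z 0.11025025918879892 F [-0.73209758 -0.00699872  5.38385634] gap 0.010122983087162642
clock 37.325
```

```bash
python3 - <<'E'
from plate import *
p=current_position(); servo_line([p[0],p[1],.33],rate=.3)
pick(.5188,-.3175)
if place(1): release()
p=w2(-.1,-.02,.42); move_ptp(p,best(p,np.pi/2))
c=cap("wrist","after"); cap("top","after_t"); cap("scene","after_s")
P,_,_=world(c); q=fr(P,*W,A); k=(P[:,2]>.122)&(P[:,2]<.155)&(abs(q[:,0])<.07)&(abs(q[:,1])<.1)
for y in (-.025,.075):
    g=k&(abs(q[:,1]-y)<.02); print(g.sum(),P[g][:,2].max() if g.any() else '',rect(q[g]))
lever(c)
for n in ("top","wrist"):
  cc=ld("after_t") if n=="top" else c
  for q_ in ("sign","plate0"):
    for s in silhouettes(n,q_):
      P,_,_=world(cc,mask=s["region"]); print(n,q_,round(s["conf"],2),np.round(s["xy"]),np.median(P,0).round(3), cc["image"][s["region"]].mean(0).round())
E
python3 - <<'E'
import cv2,numpy as np
a=cv2.imread("pics/after_s.png")[170:430,120:470]; b=cv2.imread("pics/after.png")
cv2.imwrite("pics/after_c.png",np.hstack([cv2.resize(a,(400,297)),cv2.resize(b,(400,297))]))
E
```

```text
gap 0.00972933998299781 grip 30.000309348106384
gap 0.009906083273371464 43.7083
hit True z 0.11021676019723262 F [-0.96734887 -0.55137937  4.38507854] gap 0.009591823262088513
clock 49.075
524 0.14262584710979856 ((-1.7686576843261719, -26.424219131469727), (9.943126678466797, 100.04975891113281), 89.95890045166016)
226 0.14303246492951363 ((-34.1596565246582, 73.36592864990234), (10.266558647155762, 35.39484405517578), 89.70292663574219)
lever: pts 468 grip x -0.0565 y -0.1541 ztop 0.1256 angle -0.726
top sign 0.91 [348. 279.] [ 0.452 -0.043  0.011] [57. 87. 92.]
top sign 0.57 [339. 318.] [ 0.343 -0.014  0.01 ] [ 36.  38. 163.]
top plate0 0.66 [286. 200.] [0.655 0.134 0.135] [107. 106. 103.]
top plate0 0.34 [304. 219.] [0.615 0.081 0.034] [111.  89.  72.]
wrist sign 0.91 [185. 147.] [ 0.453 -0.042  0.012] [ 60.  96. 104.]
wrist sign 0.58 [201.  68.] [ 0.344 -0.014  0.025] [ 31.  33. 171.]
wrist plate0 0.82 [300. 264.] [0.612 0.141 0.14 ] [148. 150. 143.]
wrist plate0 0.57 [375. 253.] [0.601 0.24  0.108] [107. 111. 108.]
```

View pics/after_c.png

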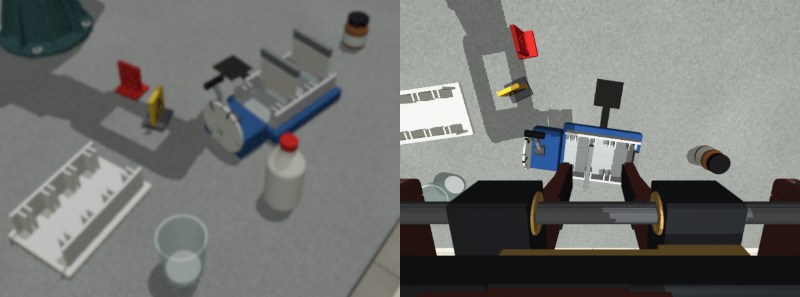

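```bash
python3 - <<'E'
from h import *
a=cv2.imread("pics/after.png")[20:190,150:260]; cv2.imwrite("pics/signs.png",cv2.resize(a,(388,600),interpolation=cv2.INTER_CUBIC))
for f in ("after","after_t"):
    c=ld(f); P,u,v=world(c); im=c["image"][v,u].astype(int)
    n=(abs(P[:,0]-.453)<.07)&(abs(P[:,1]+.043)<.07)
    Y=n&(P[:,2]>.055)&(P[:,2]<.09)&(im[:,1]>im[:,0]+40); print(f,Y.sum(),rect(P[Y]),P[Y][:,2].max())
    F=n&(P[:,2]>.005)&(P[:,2]<.09); print(rect(P[F]))
    T=n&(P[:,2]>.071)&(P[:,2]<.09);print("top edge",T.sum(),rect(P[T]))
E
```

```text
after 377 ((451.2854309082031, -46.510902404785156), (10.262467384338379, 55.994590759277344), 23.64354133605957) 0.07832581995339245
((451.32122802734375, -47.195274353027344), (49.941471099853516, 60.73343276977539), 23.232513427734375)
top edge 305 ((451.1654052734375, -46.65590286254883), (10.210966110229492, 55.829864501953125), 23.307233810424805)
after_t 84 ((451.2624816894531, -44.645538330078125), (11.444571495056152, 55.31830596923828), 23.347597122192383) 0.08314842792967328
((452.3081970214844, -43.66101837158203), (138.07369995117188, 136.63571166992188), 0.334561824798584)
top edge 67 ((452.55755615234375, -44.09165573120117), (10.952705383300781, 55.29328536987305), 23.639589309692383)
```

View pics/signs.png

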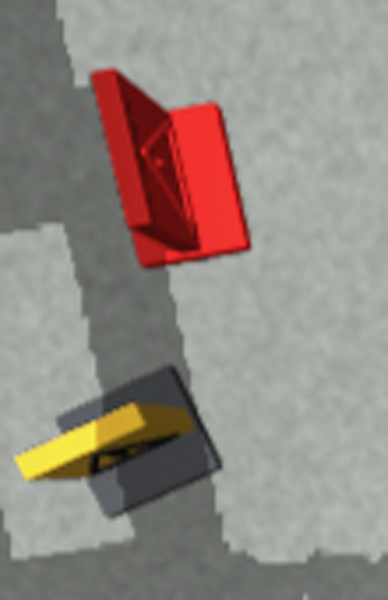

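```bash
cat > sign.py <<'E'
from h import *
def findsign(c):
    P,u,v=world(c); im=c["image"][v,u].astype(int)
    Y=(P[:,2]>.06)&(P[:,2]<.09)&(im[:,1]>im[:,0]+40)&(im[:,1]>.6*im[:,2])&(P[:,0]>.3)&(P[:,0]<.6)&(P[:,1]<.35)
    r=rect(P[Y]); a=r[2] if r[1][0]<r[1][1] else r[2]-90
    print("sign",Y.sum(),r,P[Y][:,2].max()); return np.array(r[0])/1000,np.radians(a)
E
python3 - <<'E'
from sign import *
move_gripper(.05)
p,a=findsign(capture("wrist"))
P=[*p,.2]; o=best(P,a); move_ptp(P,o); 
servo_line([*p,.045],rate=.12); move_gripper(0); print("gap",current_finger_gap())
servo_line([*p,.22],rate=.15)
t=w2(-.164,0,.22); o=best(t,A+np.pi/2); move_ptp(t,o)
servo_line(w2(-.164,0,.07),rate=.15)
print(servo_line(w2(-.164,0,.044),rate=.03,contact_N=4),current_position(),current_finger_gap())
move_gripper(.05); servo_line(w2(-.164,0,.25),rate=.15)
p=w2(-.1,-.02,.42); move_ptp(p,best(p,np.pi/2))
c=cap("wrist","fin"); p,a=findsign(c); print("in warmer frame",fr(np.array([p]),*W,A)); lever(c)
cap("scene","fin_s"); print(current_clock())
b=cv2.imread("pics/fin.png")[100:340,160:480]; a=cv2.imread("pics/fin_s.png")[170:320,250:450]
cv2.imwrite("pics/fin_c.png",np.hstack([cv2.resize(a,(400,300)),cv2.resize(b,(400,300))]))
E
```

```text
sign 346 ((451.4751281738281, -46.870567321777344), (9.856870651245117, 56.20207977294922), 22.983158111572266) 0.07869457661664613
gap 0.009695601533427928
True [0.4628269  0.18798104 0.04656366] 0.010107462561897674
sign 317 ((434.1673889160156, 138.17410278320312), (10.638335227966309, 55.151268005371094), 83.94115447998047) 0.07908531027686205
in warmer frame [[-0.1856581  -0.05341827]]
lever: pts 463 grip x -0.0564 y -0.1543 ztop 0.1254 angle -0.726
61.4333
```

View pics/fin_c.png

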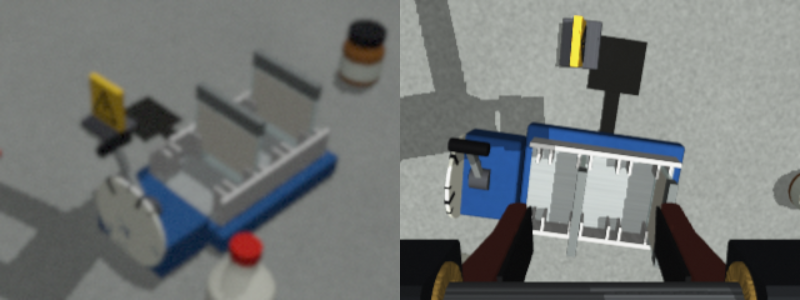

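The picture shows the yellow sign (about (580,40) in the right half) standing beside the pad, at (617,65). It was knocked aside after I released it. The plates and lever are fine, so I'm re-placing the sign.

```bash
python3 - <<'E'
from sign import *
move_gripper(.05)
p,a=findsign(capture("wrist"))
P=[*p,.2]; o=best(P,a); move_ptp(P,o)
servo_line([*p,.045],rate=.12); move_gripper(0); print("gap",current_finger_gap())
servo_line([*p,.15],rate=.15)
t=w2(-.164,0,.15); servo_line(t,best(t,A+np.pi/2),rate=.15)
servo_line(w2(-.164,0,.07),rate=.15)
print(servo_line(w2(-.164,0,.044),rate=.03,contact_N=4),current_position(),current_finger_gap())
move_gripper(.05); servo_line(w2(-.164,0,.25),rate=.15)
p=w2(-.1,-.02,.42); move_ptp(p,best(p,np.pi/2))
c=cap("wrist","fin2"); p,a=findsign(c); print("in warmer frame",fr(np.array([p]),*W,A)); lever(c); print(current_clock())
P,u,v=world(c); im=c["image"][v,u].max(1); q=fr(P,*W,A)
k=(im<45)&(P[:,2]<.012)&(q[:,0]<-.09)&(q[:,0]>-.24)&(abs(q[:,1])<.06); print("pad x",np.percentile(q[k][:,0],[.5,99.5]),"y",np.percentile(q[k][:,1],[.5,99.5]))
E
```

```text
sign 317 ((434.4696044921875, 138.21005249023438), (10.585553169250488, 55.44975280761719), 84.0923843383789) 0.07925173693073795
gap 0.009727057787299646
True [0.46274285 0.18800177 0.04551215] 0.010077711817824913
sign 290 ((462.6128234863281, 187.41917419433594), (11.389039039611816, 55.89207458496094), 81.9074935913086) 0.08039536814681422
in warmer frame [[-0.16443514 -0.00065649]]
lever: pts 467 grip x -0.0564 y -0.154 ztop 0.1256 angle -0.726
70.7667
pad x [-0.19875932 -0.09090856] y [-0.03318953  0.03418771]
```

```bash
cat > push.py <<'E'
from h import *
def push(x1,x0=-.095,z=.114):
    move_gripper(0.)
    p=w2(x0,-.152,.22); move_ptp(p,best(p,A+np.pi/2))
    servo_line(w2(x0,-.152,z),rate=.15)
    print(servo_line(w2(x1,-.152,z),rate=.05,contact_N=15))
    servo_line(w2(x1-.03,-.152,z)); servo_line(w2(x1-.03,-.152,.3))
    lever(cap("wrist","l")); lever(capture("top")); print(current_clock())
E
python3 -c "
from push import *
push(-.012)"
```

```text
False
lever: pts 356 grip x 0.002 y -0.1588 ztop 0.1443 angle 0.023Traceback (most recent call last):
  File "<string>", line 3, in <module>
    push(-.012)
    ~~~~^^^^^^^
  File "push.py", line 8, in push
    lever(cap("wrist","l")); lever(capture("top")); print(current_clock())
                             ~~~~~^^^^^^^^^^^^^^^^
  File "h.py", line 33, in lever
    e=P[g]; f=q[g]; k=e[:,2]>e[:,2].max()-.008
                             ~~~~~~~~~~^^
    return umr_maximum(a, axis, None, out, keepdims, initial, where)
ValueError: zero-size array to reduction operation maximum which has no identity
```

```bash
sed -i 's/lever(capture("top")); //' push.py; python3 -c "
from push import *
push(.012,x0=-.04,z=.118)"
```

```text
False
lever: pts 429 grip x 0.0272 y -0.1578 ztop 0.1378 angle 0.326
81.5167
```

```bash
python3 - <<'E'
from sign import *
p=w2(-.1,-.02,.42); move_ptp(p,best(p,np.pi/2)); sleep(.5)
c=cap("wrist","last"); lever(c); lever(cap("scene","last_s")); s,_=findsign(c); print(fr(np.array([s]),*W,A))
P,_,_=world(c); q=fr(P,*W,A); k=(P[:,2]>.122)&(P[:,2]<.155)&(abs(q[:,0])<.07)&(abs(q[:,1])<.1)
for y in (-.025,.075):
    g=k&(abs(q[:,1]-y)<.02); print(g.sum(),P[g][:,2].max(),rect(q[g]))
b=c["image"][100:340,160:480]; a=cv2.imread("pics/last_s.png")[170:320,250:450]
cv2.imwrite("pics/last_c.png",np.hstack([cv2.resize(a,(400,300)),cv2.resize(b,(400,300))]))
E
```

```text
lever: pts 498 grip x 0.0304 y -0.1544 ztop 0.1389 angle 0.366
lever: pts 161 grip x 0.0334 y -0.1585 ztop 0.1402 angle 0.404
sign 285 ((462.57806396484375, 187.4110870361328), (11.305901527404785, 55.705204010009766), 81.89903259277344) 0.08088495548571467
[[-0.16446841 -0.00066939]]
219 0.1432562466771536 ((-32.90037536621094, -26.37062644958496), (37.935794830322266, 9.873534202575684), 0.034163638949394226)
485 0.1427165768707163 ((-14.715740203857422, 73.4643783569336), (74.50403594970703, 10.585365295410156), 0.04565220698714256)
```

View pics/last_c.png

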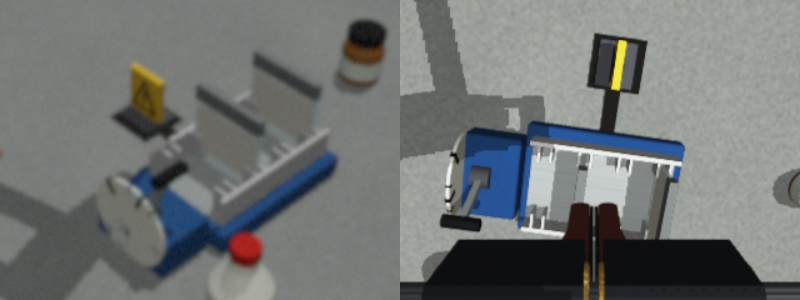

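The sign stands centred on the pad at (617,65), both plates stand in their slots, and the lever leans back at about 0.35 rad.

```bash
python3 -c "
from bench import *
print(close_job())"
```

```text
the job is handed in; nothing more can be done
None
```

I handed the job in, but no pass/fail verdict came back. My last camera check showed both plates standing in warmer slots, the sign centred on the pad (put back once after it was knocked aside), and the lever at about 0.35 rad, set from idle only after the rest was done.

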